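# Load a small screw press and wind it down with its removable crank

## Robot

A 6-joint arm with a two-finger parallel gripper is mounted at the origin on the work surface; the furniture and walls round the work are solid. World frame = base frame: x ahead of the robot, y to its left, z up, the work surface at z = 0. Lengths are in m, angles in rad, forces in N, time in s.
With the tool pointing down it reaches from about 0.375 to 0.925 m from the base axis. Payload 5.7 kg.
Tool frame: the origin (TCP) lies at the very end of the fingers, on their centre line; the grasp point (between the pads) lies pinch_z behind it (pinch_z is the distance from the TCP to the grasp point, in m); z points along the fingers, y is the line along which they close (so a half turn about z gives the same grasp; the last joint's range is limited). The gripper opens to 88 mm and grips with 3 to 60 N. Pads are 20 mm wide; open, the fingers measure 115 mm over their backs; the gripper's body (75 mm by 178 mm) begins 61 mm behind the grasp point.
Start: joints at [1.212, 0.359, 1.51, -0, 1.272, -0.115], TCP at [0.145, 0.582, 0.223] pointing down, gripper open.
Joint ranges: [-2.97, 2.97], [-1.01, 2.36], [0.21, 2.38], [-0.96, 4.11], [0.2, 2.71], [-2.98, 2.98]. Speed limits (rad/s): [2.39, 2.39, 3.14, 3.14, 3.14, 3.14].

## Interface

Orientations are given as a unit quaternion [x, y, z, w].
In Python, from workcell import get_state, read_camera, camera_model, job_done, pinch_z gives the robot as it stands.
- The arm moves only by the tool apply_moves, never from a script. Its argument "increments" is a list of rows, each a list of 3 entries, a list of its own where there are three numbers: the opening, from -1 (shut) to 1 (fully open), then the shift along the tool's x, y, z in units of 40 mm (1.0 is 40 mm), then the turn, a rotation vector about the tool's x, y, z in units of 6 degrees (1.0 is 6 degrees). In form: [[claw, [x, y, z], [rx, ry, rz]], ...]. A call has 1 to 20 rows; each row is the pose to reach, as a shift and turn from the pose commanded when the call began, along the tool's axes at that moment; what a row does not reach only later rows make up. A row lasts 1/10 s, in which the tool goes at most 50 mm and 8.59 degrees, less where a joint would pass 70% of its speed; a pose out of reach is approached as far as the arm can. A call with a gripper value outside its range is refused whole. The fingers move at their own pace and stop on an object; "force" is the grip in N (left out, the last holds). Time passes only in rows, so rows that repeat a pose let the fingers close. It gives the time, the measured TCP pose, the force, the opening and the grip force at its end, in the units of the state.
- get_state(): the state, without advancing time (a new reading comes with each control period).
- read_camera(name): name is "scene" or "top" or "wrist"; returns the picture (384x512x3 uint8, blue, green, red); there is no depth.
- camera_model(name): a dict with "intrinsics" (3x3 intrinsics, pixels), "T" (4x4, takes a point from camera to world coordinates); the wrist camera has in their place "hand_eye" (4x4, takes a point from camera to tool coordinates, whose origin is the TCP and whose axes are the flange's). Camera axes: x right, y up, looking along -z (the intrinsics and any distortion apply to the point x, -y, -z); pixel columns grow to the right and rows downward; lengths in m; the calibration is good to about 2 mm. The wrist camera is an equidistant fisheye: a pixel r from the principal point sees the ray r / f radians off the axis. A picture is of the moment at which its call begins: read the wrist's pose just before it. camera_model takes no time and is no camera call.
- job_done(): hands the job in; it is judged then, once.
The state is a dict: "t": time; "joints": joint angles; "qd": joint speeds; "tau": joint torques, N m; "tool_pos": TCP position; "tool_rot": TCP orientation; "contact_force": force on the tool from outside, world axes, zero at the start; "torque": the same for the moment, N m; "finger_gap": opening from 0.0 (shut) to 1.0 (fully open); "finger_force": force on a finger pad.
Only numpy, scipy, OpenCV 4.12 (cv2) and the standard library are available. Lean on these libraries where they do the work, as an engineer would, in place of code of your own. Each camera call takes 0.05 s, during which the arm holds its last target. There are 200 camera calls.

## Task

The brass block sits in the shuttle of the small screw press and has to be clamped while its glue sets. Push the shuttle fully home under the press, stand the loose crank squarely and fully down on the square end of the press screw, and with the crank wind the screw clockwise until the sprung pressure pad is pressed firmly on the block, its springs squeezed to about half their 12 mm travel and not bottomed. Leave the crank on the screw, and do not disturb the block in its nest or the other things on the table.

Things in the scene. Friction and masses are not known exactly. Their poses are not given: they have to be found in the camera images.
- press: Small C-frame screw press, dark grey, bolted down. Origin: on the table directly below the screw axis; z up. Column 55 to 107 mm from the axis on its +x side (away from the robot); head above z = 138 mm, x = -42 to 107, y = -33 to 33 mm, top at 192. Under it a slideway (x = -52 to 52, 26 mm high) runs from y = +85 to -260 mm. Only the square screw end rises above the head.
- shuttle (a joint): How far the shuttle is drawn out (m) along the press's -y: 0 is fully home against its rubber-buffered stop, the nest under the screw axis; it starts at 0.100, drawn right out to its outer stop. Slides with about 2 N of friction and stays where it is left. Aluminium plate 89 x 146 mm, top 26 mm above the table.
- shuttle_grip (a point): Point on the axis of the shuttle's upright black round handle, 22 mm diameter, 60 mm above the table; the handle ends 11 mm above this point, its foot is 34 mm below. It lies 145 mm from the nest's centre towards the press's -y.
- nest (a point): Centre of the shuttle's nest, on the plate's top face, 26 mm above the table: low steel strips, 7 mm high, on all four sides with about 2 mm of play round the block. Axes as the press's.
- block: Brass block 110 x 38 x 38 mm, 0.6 kg, loose in the nest, its length along the press's y. Origin: centre of its underside; x along its length. It rides with the shuttle when that is moved smoothly. Its top is 64 mm above the table.
- screw (a joint): Angle of the press screw (rad). Positive is clockwise seen from above, which lowers the ram 10 mm a turn. Starts at 2.0 to 6.5; range ends at 27.6. Turns against about 0.12 N m of friction and stays where it is left. The screw end turns but keeps its height.
- ram (a joint): How far the ram has been lowered (m): 0.010 times the screw's turns.
- pad (a joint): Compression of the pad's springs (m): 0 free, 0.012 bottomed. The pad, a 58 mm square plate, hangs 13 mm under the ram's 62 mm plate on four coil springs and pins, whose heads rise above the ram plate as the springs are squeezed. 4.5 N at touch, 1.5 N more per mm. At ram 0 the pad is 24 mm above the block: it touches at ram 0.024, then pad grows as the ram does.
- drive_end (a point): On the screw axis, on top of the screw's round collar (44 mm diameter), 200 mm above the table: the crank's hub comes to rest here. From it rises the square end, 16 x 16 mm, 18 mm high, with a 5 mm cone on top (10 mm diameter at the tip). x and y are square to its flats and turn with the screw; z up.
- crank: Loose steel crank, about 0.54 kg, standing on its hub on the table. Origin: centre of the hub's underside; z up, x along the arm to the grip at x = 82 mm. Hub 38 x 38 mm, flats square to x and y, 40 mm high; square socket 18 x 18 mm, 25 mm deep, open below. Arm 22 mm wide, z = 28 to 38; a round counterweight (34 mm) at x = -46 balances it, so it lifts level when held across the hub's y faces.
- grip (a point): On the axis of the crank's upright black revolving grip: 26 mm diameter, 62 mm long, 82 mm from the hub's axis. This point is 78.5 mm above the hub's underside, 24 mm below the grip's top. The grip spins freely on its pin, so a hand holding it need not turn as it goes round.
- timer: White timer 70 x 50 x 19 mm, a bystander. Origin: centre of its underside.
- meter: Red hand multimeter 140 x 70 x 43 mm lying on its back, a bystander. Origin: centre of its underside.
- heat_sink: Copper block 70 x 85 x 91 mm with a stub pipe, a bystander behind the press. Origin: centre of its underside.
- driver: Green-handled screwdriver 150 mm long, a bystander. Origin: centre of its underside.
There are look-alikes about, which are no part of the job. What is shaped like the crank but blue is not meant. There is more than one size of the block; the job needs the smaller.

How it is judged:
By the outcome, as a careful person would: the job done as asked, in the order asked, and still so for the second after the job is handed in, with the robot touching nothing.
It also fails if it takes over 72 s, if anything falls off the work surface, if the arm or the gripper's body presses on something with over 40 N, if the wrist force passes 120 N, or if a joint passes its speed limit or range.

## Working session

There is one attempt and no reset: what is moved stays moved. The work goes in short steps, Python scripts to look and compute and a tool call to move; the robot and the scene stay as the last step left them, time stands still between calls to the robot, and variables do not carry over. Pictures are saved under pics/ and viewed, at most 10 in all, crops included, and the job is handed in when it is done.

Besides the shell and the picture viewer there is one more tool, called as name(argument=value, ...), one argument or row to a line, values as JSON. apply_moves: Moves the arm, as the interface text tells. Its arguments: {"type":"object","properties":{"increments":{"type":"array"},"force":{"type":"number"}},"required":["increments"]}

```bash
ls; mkdir -p pics; python3 - <<'E'
from workcell import *
import cv2,numpy as np
s=get_state();print(s, pinch_z)
for n in("scene","top","wrist"):
    cv2.imwrite(f"pics/{n}0.png",read_camera(n)); print(n,camera_model(n))
E
```

```text
pics
{'t': 0.0, 'joints': array([ 1.21188530e+00,  3.59479807e-01,  1.51143875e+00,  1.59917209e-05,
        1.27253501e+00, -1.15081480e-01]), 'qd': array([ 0.00262675,  0.00065245, -0.00043701, -0.00145925, -0.00015866,
        0.00137412]), 'tau': array([ 3.92630347e-03, -5.15360355e+01, -2.70732290e+01,  6.79936772e-02,
        3.48832668e-02, -1.29991313e-04]), 'tool_pos': array([0.14459227, 0.58158531, 0.22182222]), 'tool_rot': array([ 1.21615276e-01,  9.92576878e-01, -9.02652312e-04, -2.25882849e-04]), 'contact_force': array([ 0.13194466, -0.43790105,  0.46751818]), 'torque': array([ 0.01240234,  0.03802313, -0.04575311]), 'finger_force': 0.0, 'finger_gap': 1.0020143804649755} 0.0187
scene {'intrinsics': array([[443.77063093,   0.        , 254.32343845],
       [  0.        , 443.77063093, 193.54858143],
       [  0.        ,   0.        ,   1.        ]]), 'T': array([[-1.97376483e-02, -8.19360642e-01,  5.72938534e-01,
         1.42330528e+00],
       [ 9.99715181e-01, -2.38633494e-02,  3.13013277e-04,
        -2.55024193e-02],
       [ 1.34157617e-02,  5.72781528e-01,  8.1959
[... 473 characters left out ...]
      [-1.51789697e-03,  9.22646605e-02,  9.95733362e-01,
         1.60660880e+00],
       [ 0.00000000e+00,  0.00000000e+00,  0.00000000e+00,
         1.00000000e+00]])}
wrist {'intrinsics': array([[297.31863964,   0.        , 254.41266065],
       [  0.        , 297.31863964, 197.05008563],
       [  0.        ,   0.        ,   1.        ]]), 'hand_eye': array([[ 4.93629431e-04,  9.60188129e-01,  2.79353741e-01,
         7.82108998e-02],
       [ 9.99999742e-01, -6.19690861e-04,  3.62946652e-04,
         4.10936495e-04],
       [ 5.21610027e-04,  2.79353490e-01, -9.60188188e-01,
        -1.61824563e-01],
       [ 0.00000000e+00,  0.00000000e+00,  0.00000000e+00,
         1.00000000e+00]])}
```

```bash
python3 - <<'E'
import cv2,numpy as np
a=cv2.imread("pics/top0.png");b=cv2.imread("pics/scene0.png")
cv2.imwrite("pics/top0b.png",cv2.resize(a,(800,600),interpolation=cv2.INTER_CUBIC))
cv2.imwrite("pics/scene0b.png",cv2.resize(b,(800,600),interpolation=cv2.INTER_CUBIC))
E
```

```text
(no output)
```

View pics/top0b.png

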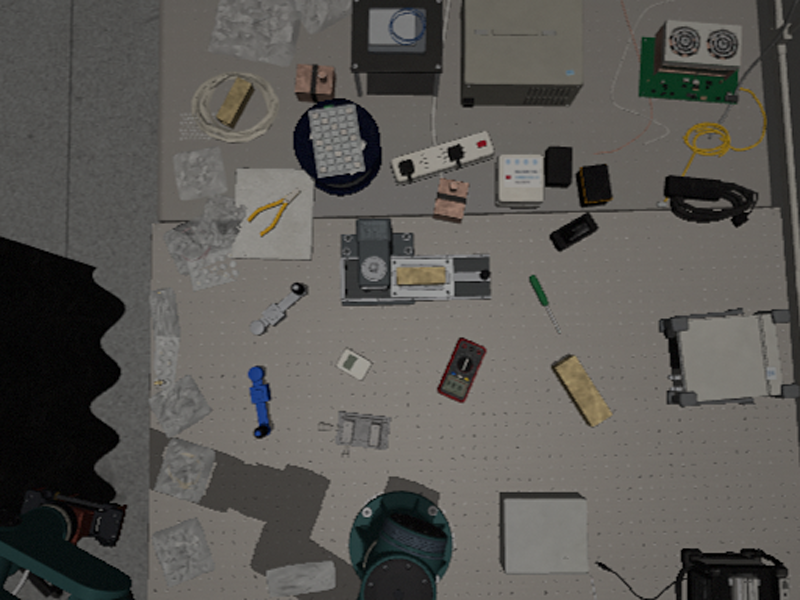

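View pics/scene0b.png

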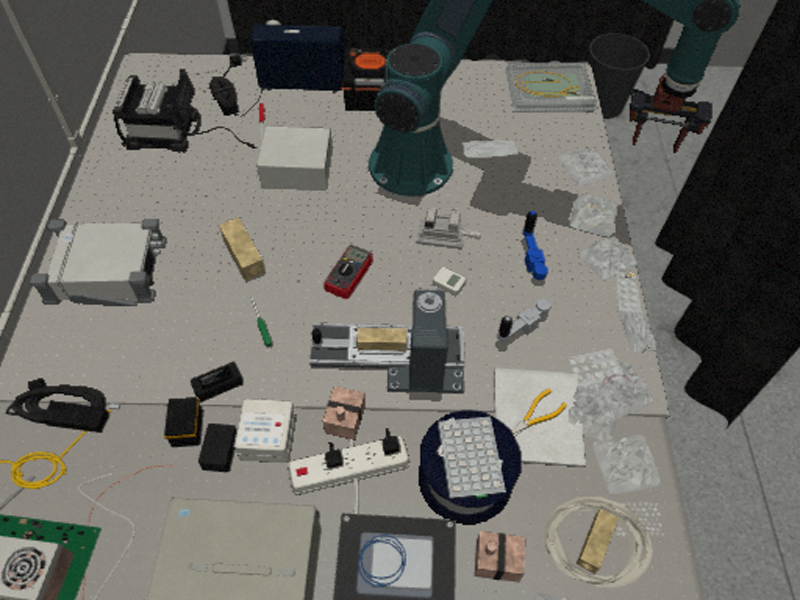

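The top view shows the press at (374,266) with its shuttle drawn right to the handle at (485,274). Two things are crank-shaped: grey steel at (280,310), and blue at (260,400). The grey one fits and the blue one is excluded. Two brass blocks show near the work: the smaller in the nest at (420,275), and a larger loose one at (580,390). The nest block is the right one.

```bash
cat > h.py <<'E'
from workcell import *
import cv2,numpy as np
from scipy.spatial.transform import Rotation as R
def ray(n,u,v,s=None):
    m=camera_model(n);K=m["intrinsics"]
    x=(u-K[0,2])/K[0,0];y=(v-K[1,2])/K[1,1]
    if n=="wrist":
        th=np.hypot(x,y);k=np.sin(th)/th if th>1e-9 else 1
        d=np.array([x*k,-y*k,-np.cos(th)])
        T=np.eye(4);T[:3,:3]=R.from_quat(s["tool_rot"]).as_matrix();T[:3,3]=s["tool_pos"];T=T@m["hand_eye"]
    else: d=np.array([x,-y,-1]);T=m["T"]
    return T[:3,3],T[:3,:3]@d
def at(n,u,v,z,s=None):
    o,d=ray(n,u,v,s);return (o+d*(z-o[2])/d[2])[:2]
def totool(p,s):
    return R.from_quat(s["tool_rot"]).inv().apply(np.array(p)-s["tool_pos"])
def snap(n,f):
    s=get_state();im=read_camera(n);cv2.imwrite(f"pics/{f}.png",im);return s,im
E
python3 - <<'E'
from h import *
np.set_printoptions(precision=4,suppress=True)
k=512/800
for name,u,v,u2,v2,z in [("screw",374,266,431,297,.22),("handle",485,273,317,331,.071),("grip",299,287,505,321,.1025),("cw",259,327,542,305,.038)]:
    print(name,at("top",u*k,v*k,z),at("scene",u2*k,v2*k,z))
a=cv2.imread("pics/top0.png")[150:225,150:330];b=cv2.imread("pics/wrist0.png")
a=cv2.resize(a,None,fx=4,fy=4,interpolation=cv2.INTER_CUBIC)
b=cv2.resize(b,None,fx=.0+1,fy=1)
c=np.zeros((300+300,800,3),np.uint8);c[:300,:720]=a;b=cv2.resize(b,(400,300));c[300:,:400]=b
cv2.imwrite("pics/c1.png",c)
E
```

```text
screw [0.6007 0.0366] [0.6057 0.0421]
handle [ 0.5998 -0.2041] [ 0.5993 -0.2023]
grip [0.5747 0.207 ] [0.5817 0.2107]
cw [0.4928 0.3088] [0.4914 0.3127]
```

View pics/c1.png

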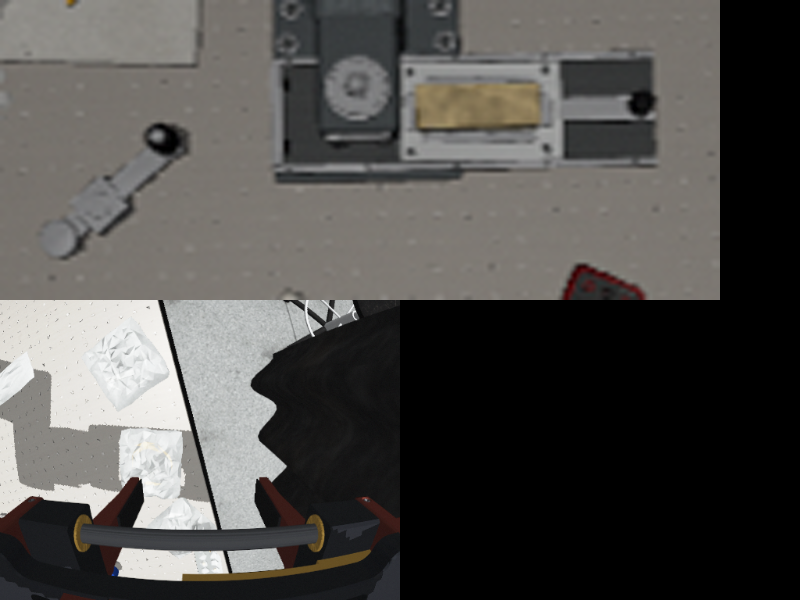

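The crop confirms the grey steel crank, with grip at (165,140) and counterweight at (62,238), and the small block in the nest. Next I move above the handle for a close look.

```bash
cat >> h.py <<'E'
def plan(p,yaw):
    """p: TCP target; yaw: world angle of tool y axis measured from +y. prints shift/turn units"""
    s=get_state();y=np.array([-np.sin(yaw),np.cos(yaw),0]);z=np.array([0,0,-1.])
    M=np.c_[np.cross(y,z),y,z];r0=R.from_quat(s["tool_rot"])
    print("t",round(s["t"],2),"shift",(totool(p,s)/.04).round(3),"turn",np.degrees((r0.inv()*R.from_matrix(M)).as_rotvec()/6).round(3))
E
python3 - <<'E'
from h import *
plan([.60,-.203,.22],-.012)
E
```

```text
t 0.15 shift [-15.783 -16.291   0.071] turn [-0.013 -0.003 -2.213]
```

apply_moves(
  increments=[
    [1,[-4,-4,0],[0,0,-0.5]],
    [1,[-8,-8.2,0],[0,0,-1]],
    [1,[-15.78,-16.29,0],[0,0,-2.2]],
    [1,[-15.78,-16.29,0],[0,0,-2.2]],
    [1,[-15.78,-16.29,0],[0,0,-2.2]],
    [1,[-15.78,-16.29,0],[0,0,-2.2]],
    [1,[-15.78,-16.29,0],[0,0,-2.2]],
    [1,[-15.78,-16.29,0],[0,0,-2.2]],
    [1,[-15.78,-16.29,0],[0,0,-2.2]],
    [1,[-15.78,-16.29,0],[0,0,-2.2]],
    [1,[-15.78,-16.29,0],[0,0,-2.2]],
    [1,[-15.78,-16.29,0],[0,0,-2.2]],
    [1,[-15.78,-16.29,0],[0,0,-2.2]],
    [1,[-15.78,-16.29,0],[0,0,-2.2]],
    [1,[-15.78,-16.29,0],[0,0,-2.2]],
    [1,[-15.78,-16.29,0],[0,0,-2.2]],
    [1,[-15.78,-16.29,0],[0,0,-2.2]],
    [1,[-15.78,-16.29,0],[0,0,-2.2]],
    [1,[-15.78,-16.29,0],[0,0,-2.2]],
    [1,[-15.78,-16.29,0],[0,0,-2.2]],
  ],
)

```text
t: 2.15
tool_pos: [0.6002, -0.2038, 0.2218]
tool_rot: [0.008, 1.0, 0.0, -0.0]
contact_force: [-0.8, 0.9, -0.3]
finger_gap: 0.998
finger_force: 0.0
```

```bash
python3 - <<'E'
from h import *
s,im=snap("wrist","w1");print(s["tool_pos"],s["contact_force"],s["joints"])
np.save("w1.npy",s,allow_pickle=True)
cv2.imwrite("pics/w1b.png",cv2.resize(im,(800,600)))
E
```

```text
[ 0.60022442 -0.20378551  0.2218028 ] [-0.83649325  0.87968192 -0.25490381] [-4.36220177e-01  4.08534460e-01  1.43322224e+00  7.48216543e-06
  1.30087951e+00 -1.99140032e+00]
```

View pics/w1b.png

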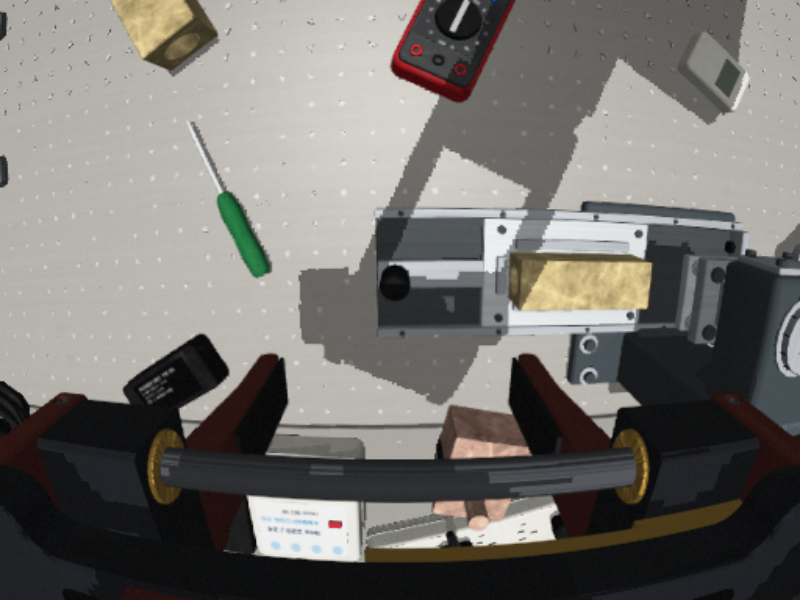

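The wrist view shows the handle top at (395,279) of 800x600, the plate screws at (502,231), (498,317), (640,235) and (632,315), and the screw collar at the right edge.

```bash
python3 - <<'E'
from h import *
s=np.load("w1.npy",allow_pickle=True).item();k=.64
for n,u,v,z in [("handle",395,279,.071),("b",502,231,.026),("b",498,317,.026),("b",640,235,.026),("b",632,315,.026),("slide",377,213,.026),("slide",377,333,.026),("slideR",735,215,.026)]:
    print(n,at("wrist",u*k,v*k,z,s))
p=at("wrist",395*k,279*k,.071,s)
plan([p[0],p[1],.042],-.01)
E
```

```text
handle [ 0.59216797 -0.20469522]
b [ 0.56440443 -0.12057131]
b [ 0.63497238 -0.12128975]
b [0.56466334 0.00327935]
b [0.63560664 0.00315311]
slide [ 0.54991578 -0.21807476]
slide [ 0.6470331  -0.22053534]
slideR [0.54069068 0.11197917]
t 2.2 shift [ 0.172 -0.071  4.498] turn [ 0.011 -0.016 -0.042]
```

apply_moves(
  increments=[
    [1,[0.05,0,1.1],[0,0,0]],
    [1,[0.05,-0.03,2.2],[0,0,-0.1]],
    [1,[0.05,-0.03,3.3],[0,0,-0.1]],
    [1,[0.05,-0.03,4.2],[0,0,-0.1]],
    [1,[0.05,-0.03,4.5],[0,0,-0.1]],
    [1,[0.05,-0.03,4.5],[0,0,-0.1]],
    [-1,[0.05,-0.03,4.5],[0,0,-0.1]],
    [-1,[0.05,-0.03,4.5],[0,0,-0.1]],
    [-1,[0.05,-0.03,4.5],[0,0,-0.1]],
    [-1,[0.05,-0.03,4.5],[0,0,-0.1]],
    [-1,[0.05,-0.03,4.5],[0,0,-0.1]],
    [-1,[0.05,-0.03,4.5],[0,0,-0.1]],
  ],
  force=20,
)

```text
t: 3.4
tool_pos: [0.5982, -0.2038, 0.043]
tool_rot: [0.001, 1.0, -0.0, 0.0]
contact_force: [0.5, -0.1, 0.1]
finger_gap: 0.491
finger_force: 0.0
```

apply_moves(
  increments=[
    [-1,[0,0,0],[0,0,0]],
    [-1,[0,0,0],[0,0,0]],
    [-1,[0,0,0],[0,0,0]],
    [-1,[0,0,0],[0,0,0]],
    [-1,[0,0.02,0],[0,0,0]],
    [-1,[0,0.08,0],[0,0,0]],
    [-1,[0,0.2,0],[0,0,0]],
    [-1,[0,0.4,0],[0,0,0]],
    [-1,[0,0.65,0],[0,0,0]],
    [-1,[0,0.9,0],[0,0,0]],
    [-1,[0,1.15,0],[0,0,0]],
    [-1,[0,1.4,0],[0,0,0]],
    [-1,[0,1.65,0],[0,0,0]],
    [-1,[0,1.88,0],[0,0,0]],
    [-1,[0,2.06,0],[0,0,0]],
    [-1,[0,2.2,0],[0,0,0]],
    [-1,[0,2.3,0],[0,0,0]],
    [-1,[0,2.37,0],[0,0,0]],
    [-1,[0,2.42,0],[0,0,0]],
    [-1,[0,2.42,0],[0,0,0]],
  ],
  force=25,
)

```text
t: 5.4
tool_pos: [0.5983, -0.1065, 0.0426]
tool_rot: [0.002, 1.0, 0.0, -0.0]
contact_force: [0.5, 0.3, -2.5]
finger_gap: 0.246
finger_force: 25.0
```

apply_moves(
  increments=[
    [-1,[0,0.03,0],[0,0,0]],
    [-1,[0,0.06,0],[0,0,0]],
    [-1,[0,0.09,0],[0,0,0]],
    [-1,[0,0.12,0],[0,0,0]],
    [-1,[0,0.12,0],[0,0,0]],
  ],
)

```text
t: 5.9
tool_pos: [0.5984, -0.1061, 0.0427]
tool_rot: [0.001, 1.0, -0.003, -0.0]
contact_force: [-1.5, -15.2, -5.3]
finger_gap: 0.244
finger_force: 25.0
```

apply_moves(
  increments=[
    [-1,[0,0.05,0],[0,0,0]],
    [-1,[0,0.1,0],[0,0,0]],
    [-1,[0,0.1,0],[0,0,0]],
  ],
)

```text
t: 6.2
tool_pos: [0.5984, -0.106, 0.0427]
tool_rot: [0.0, 1.0, -0.006, 0.0]
contact_force: [-3.6, -30.6, -7.6]
finger_gap: 0.249
finger_force: 25.0
```

apply_moves(
  increments=[
    [-1,[0,-0.1,0],[0,0,0]],
    [-1,[0,-0.2,0],[0,0,0]],
    [-1,[0,-0.2,0],[0,0,0]],
    [0.0,[0,-0.2,0],[0,0,0]],
    [0.0,[0,-0.2,0],[0,0,0]],
    [0.0,[0,-0.2,0],[0,0,0]],
    [0.0,[0,-0.2,0],[0,0,0]],
    [0.0,[0,-0.2,-0.6],[0,0,0]],
    [0.0,[0,-0.2,-1.5],[0,0,0]],
    [0.0,[0,-0.2,-2.5],[0,0,0]],
    [0.2,[0,-0.2,-3.6],[0,0,0]],
    [1,[0,-0.2,-4.7],[0,0,0]],
    [1,[0,-0.2,-5.5],[0,0,0]],
    [1,[0,-0.2,-5.7],[0,0,0]],
  ],
)

```text
t: 7.6
tool_pos: [0.6005, -0.1064, 0.2753]
tool_rot: [0.001, 1.0, -0.001, 0.004]
contact_force: [0.8, -0.7, -0.4]
finger_gap: 0.824
finger_force: 0.0
```

```bash
python3 - <<'E'
from h import *
print(get_state()["contact_force"])
plan([.523,.274,.25],np.radians(-50))
E
```

```text
[ 0.82407194 -0.65801021 -0.40361296]
t 7.6 shift [1.967 9.506 0.598] turn [0.011 0.075 8.309]
```

apply_moves(
  increments=[
    [1,[0.4,1,0],[0,0,0]],
    [1,[1,3,0],[0,0,0.5]],
    [1,[1.5,5,0],[0,0,1.5]],
    [1,[1.9,7,0],[0,0,3]],
    [1,[1.97,8.5,0.1],[0,0,4.5]],
    [1,[1.97,9.5,0.6],[0,0,6]],
    [1,[1.97,9.5,0.6],[0,0,7.3]],
    [1,[1.97,9.5,0.6],[0,0,8.3]],
    [1,[1.97,9.5,0.6],[0,0,8.3]],
    [1,[1.97,9.5,0.6],[0,0,8.3]],
    [1,[1.97,9.5,0.6],[0,0,8.3]],
  ],
)

```text
t: 8.7
tool_pos: [0.5199, 0.2739, 0.2454]
tool_rot: [0.421, 0.907, -0.001, -0.001]
contact_force: [0.2, -0.5, 0.4]
finger_gap: 0.998
finger_force: 0.0
```

```bash
python3 - <<'E'
from h import *
s,im=snap("wrist","w2");print(s["tool_pos"],s["joints"])
np.save("w2.npy",s,allow_pickle=True)
snap("top","top2");
t=cv2.imread("pics/top2.png")[150:225,150:330]
cv2.imwrite("pics/top2c.png",t)
cv2.imwrite("pics/w2b.png",cv2.resize(im,(800,600)))
E
```

```text
[0.51987326 0.27390474 0.2454037 ] [ 3.67818597e-01  3.22950455e-01  1.50621255e+00 -6.83365806e-04
  1.31476700e+00 -3.32651399e-01]
```

View pics/w2b.png

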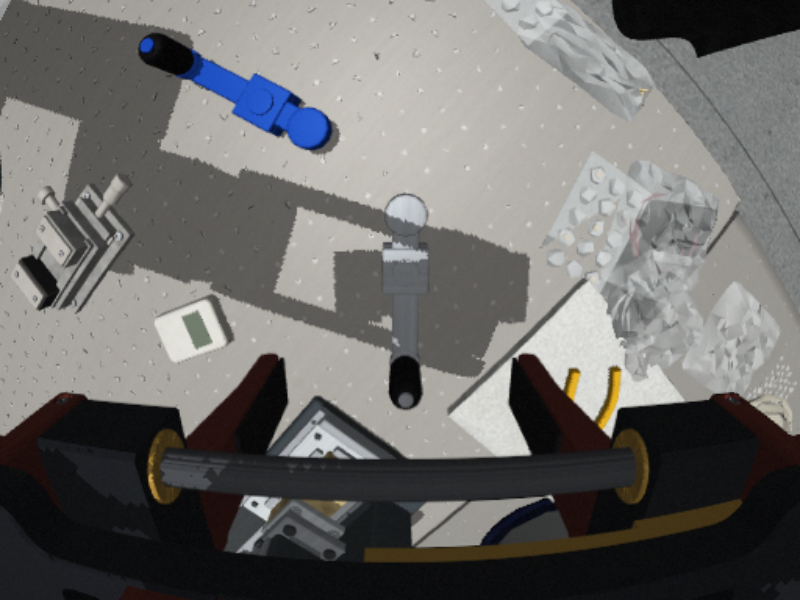

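The wrist view shows the grey crank with counterweight at (406,213), hub top at about (405,270) and grip top at (405,400). The blue look-alike is well away at the upper left.

```bash
python3 - <<'E'
from h import *
np.set_printoptions(precision=4,suppress=True)
s=np.load("w2.npy",allow_pickle=True).item();k=.64
P={}
for n,u,v,z in [("cw",406,213,.038),("hub",405.5,270,.04),("hubTL",383,247,.04),("hubBR",428,293,.04),("grip",405,400,.1035)]:
    P[n]=at("wrist",u*k,v*k,z,s);print(n,P[n],totool([*P[n],z],s)*1000)
d=P["grip"]-P["cw"];print(np.hypot(*d),np.degrees(np.arctan2(d[1],d[0])))
# top change check: shuttle home
a=cv2.imread("pics/top0.png")[150:225,150:330];print(np.hypot(*(P["hub"]-P["cw"])))
E
```

```text
cw [0.4925 0.3148] [ 48.8723   5.982  207.3966]
hub [0.5219 0.2796] [  3.0081   5.7226 205.3908]
hubTL [0.496  0.2823] [ 21.771  -12.3025 205.4372]
hubBR [0.5484 0.2769] [-16.1055  24.2021 205.3434]
grip [0.5753 0.2152] [-80.6187   4.8302 141.8812]
0.12950393710443237 -50.29538238989073
0.045865181130870396
```

apply_moves(
  increments=[
    [1,[0.075,0.13,1.1],[0,0,0.08]],
    [1,[0.075,0.13,2.2],[0,0,0.08]],
    [1,[0.075,0.13,3.3],[0,0,0.08]],
    [1,[0.075,0.13,4.3],[0,0,0.08]],
    [1,[0.075,0.13,5.2],[0,0,0.08]],
    [0.5,[0.075,0.13,5.8],[0,0,0.08]],
    [0.2,[0.075,0.13,5.93],[0,0,0.08]],
    [-0.2,[0.075,0.13,5.93],[0,0,0.08]],
    [-1,[0.075,0.13,5.93],[0,0,0.08]],
    [-1,[0.075,0.13,5.93],[0,0,0.08]],
    [-1,[0.075,0.13,5.93],[0,0,0.08]],
    [-1,[0.075,0.13,5.93],[0,0,0.08]],
    [-1,[0.075,0.13,5.93],[0,0,0.08]],
    [-1,[0.075,0.13,5.93],[0,0,0.08]],
  ],
  force=45,
)

```text
t: 10.2
tool_pos: [0.5229, 0.2798, 0.0105]
tool_rot: [0.426, 0.905, 0.0, 0.0]
contact_force: [-0.9, -1.5, 6.7]
finger_gap: 0.429
finger_force: 45.0
```

apply_moves(
  increments=[
    [-1,[0,0,-0.2],[0,0,0]],
    [-1,[0,0,-0.8],[0,0,0]],
    [-1,[0,0,-1.8],[0,0,0]],
    [-1,[0,0,-2.9],[0,0,0]],
    [-1,[0,0,-4],[0,0,0]],
    [-1,[-0.2,0,-5.1],[0,0,0]],
    [-1,[-0.7,-0.1,-6.2],[0,0,0]],
    [-1,[-1.5,-0.4,-7.1],[0,0,0]],
    [-1,[-2.5,-0.7,-7.7],[0,0,0]],
    [-1,[-3.5,-1.0,-8],[0,0,0]],
    [-1,[-4.5,-1.3,-8],[0,0,0]],
    [-1,[-5.5,-1.6,-8],[0,0,0]],
    [-1,[-6.5,-1.9,-8],[0,0,0]],
    [-1,[-7.4,-2.15,-8],[0,0,0]],
    [-1,[-8,-2.3,-8],[0,0,0]],
    [-1,[-8.3,-2.4,-8],[0,0,0]],
    [-1,[-8.36,-2.4,-8],[0,0,0]],
    [-1,[-8.36,-2.4,-8],[0,0,0]],
  ],
)

```text
t: 12.0
tool_pos: [0.661, -0.0382, 0.329]
tool_rot: [0.426, 0.905, 0.0, -0.001]
contact_force: [0.0, -0.3, -5.2]
finger_gap: 0.436
finger_force: 45.0
```

```bash
python3 - <<'E'
from h import *
s,im=snap("wrist","w3");print(s["tool_pos"],s["finger_gap"],s["contact_force"])
np.save("w3.npy",s,allow_pickle=True)
cv2.imwrite("pics/w3b.png",cv2.resize(im,(800,600)))
E
```

```text
[ 0.66101366 -0.03819934  0.32900129] 0.43564791155978466 [ 0.02757282 -0.2623545  -5.18694784]
```

View pics/w3b.png

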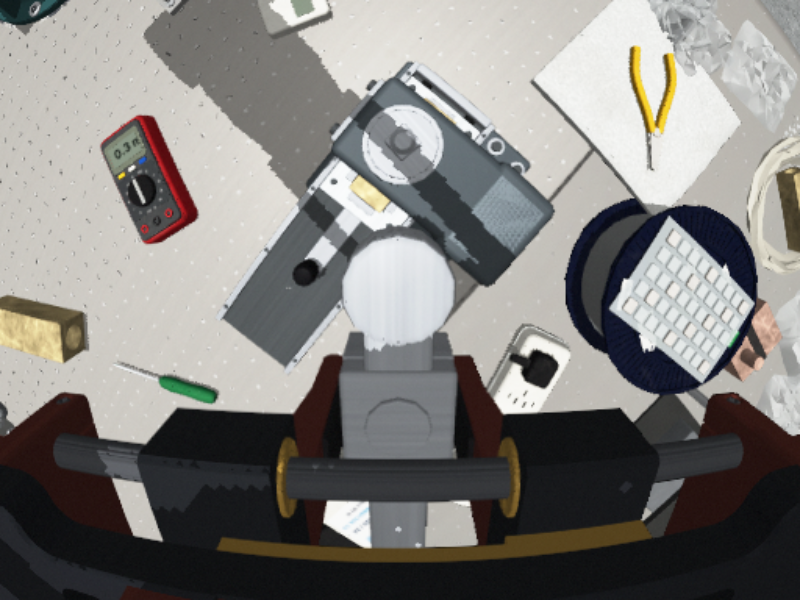

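The collar is centred at (402,145) with the square end on it, and the crank is held level. I enlarge the square to read its angle.

```bash
python3 - <<'E'
from h import *
im=cv2.imread("pics/w3.png")
c=im[60:124,222:292]
c=cv2.resize(c,None,fx=9,fy=9,interpolation=cv2.INTER_CUBIC)
c=cv2.convertScaleAbs(c,alpha=1.6,beta=-60)
cv2.imwrite("pics/w3c.png",c);print(c.shape)
E
```

```text
(576, 630, 3)
```

View pics/w3c.png

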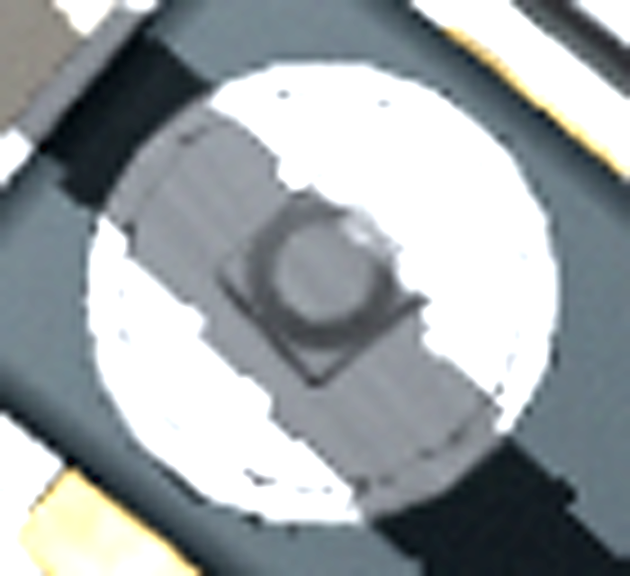

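```bash
python3 - <<'E'
from h import *
np.set_printoptions(precision=4,suppress=True)
s=np.load("w3.npy",allow_pickle=True).item()
f=lambda x,y,z:at("wrist",222+(x+.5)/9-.5,60+(y+.5)/9-.5,z,s)
print("collar",f(322.5,292,.2),"tip",f(325,270,.223), "collar w",f(88,292,.2)-f(557,292,.2))
for z in(.2,.218):
    L,B,Q=f(220,275,z),f(316,385,z),f(425,300,z)
    for a,b in((L,B),(B,Q)):
        d=b-a;print(z,np.hypot(*d),np.degrees(np.arctan2(d[1],d[0]))%90)
    print("ctr",(L+Q)/2)
q=R.from_quat(s["tool_rot"]);print("tool y",q.apply([0,1,0]),"ang",np.degrees(np.arctan2(*q.apply([0,1,0])[1::-1]))%90)
E
```

```text
collar [0.5997 0.0392] tip [0.5994 0.0397] collar w [-0.0386 -0.0321]
0.2 0.015804980948192816 80.03726636415107
0.2 0.014929772057913442 78.33854865424503
ctr [0.5994 0.0396]
0.218 0.014827196606466097 80.03726636415102
0.218 0.01400613302338206 78.33854865424509
ctr [0.6001 0.0385]
tool y [ 0.7709  0.6369 -0.0004] ang 39.563303623203836
```

```bash
python3 - <<'E'
from h import *
plan([.5995,.0392,.26],np.radians(-10.8))
E
```

```text
t 12.05 shift [2.457 0.043 1.734] turn [ 2.0e-03 -1.5e-02 -6.6e+00]
```

apply_moves(
  increments=[
    [-1,[0.3,0,0],[0,0,-0.5]],
    [-1,[0.8,0,0],[0,0,-1.5]],
    [-1,[1.4,0,0],[0,0,-2.8]],
    [-1,[2,0.02,0],[0,0,-4.1]],
    [-1,[2.35,0.04,0],[0,0,-5.3]],
    [-1,[2.46,0.04,0.3],[0,0,-6.3]],
    [-1,[2.46,0.04,0.8],[0,0,-6.6]],
    [-1,[2.46,0.04,1.2],[0,0,-6.6]],
    [-1,[2.46,0.04,1.5],[0,0,-6.6]],
    [-1,[2.46,0.04,1.7],[0,0,-6.6]],
    [-1,[2.46,0.04,1.7],[0,0,-6.6]],
    [-1,[2.46,0.04,1.7],[0,0,-6.6]],
  ],
)

```text
t: 13.25
tool_pos: [0.6005, 0.038, 0.262]
tool_rot: [0.094, 0.996, -0.0, 0.0]
contact_force: [0.5, -1.0, -6.1]
finger_gap: 0.427
finger_force: 45.0
```

```bash
python3 - <<'E'
from h import *
print(get_state()["tool_pos"],get_state()["contact_force"])
plan([.5995,.0392,.21],np.radians(-10.8))
E
```

```text
[0.60047129 0.03797877 0.26197884] [ 0.5303921  -1.00880212 -6.12361166]
t 13.25 shift [0.03  0.025 1.299] turn [ 0.     0.006 -0.006]
```

apply_moves(
  increments=[
    [-1,[0.03,0.025,0.3],[0,0,0]],
    [-1,[0.03,0.025,0.5],[0,0,0]],
    [-1,[0.03,0.025,0.65],[0,0,0]],
    [-1,[0.03,0.025,0.8],[0,0,0]],
    [-1,[0.03,0.025,0.9],[0,0,0]],
    [-1,[0.03,0.025,1.0],[0,0,0]],
    [-1,[0.03,0.025,1.0],[0,0,0]],
  ],
)

```text
t: 13.95
tool_pos: [0.5989, 0.0389, 0.2208]
tool_rot: [0.095, 0.996, -0.0, -0.001]
contact_force: [0.2, 0.1, -6.3]
finger_gap: 0.433
finger_force: 45.0
```

apply_moves(
  increments=[
    [-1,[0,0,0.08],[0,0,0]],
    [-1,[0,0,0.16],[0,0,0]],
    [-1,[0,0,0.24],[0,0,0]],
    [-1,[0,0,0.3],[0,0,0]],
    [-1,[0,0,0.34],[0,0,0]],
    [-1,[0,0,0.34],[0,0,0]],
  ],
)

```text
t: 14.55
tool_pos: [0.5993, 0.0389, 0.2104]
tool_rot: [0.094, 0.996, -0.0, 0.001]
contact_force: [-5.7, -0.2, 11.8]
finger_gap: 0.433
finger_force: 45.0
```

apply_moves(
  increments=[
    [-0.1,[0,0,0.1],[0,0,0]],
    [0.3,[0,0,0],[0,0,0]],
    [1,[0,0,0],[0,0,0]],
    [1,[0,0,0],[0,0,0]],
    [1,[0,0,0],[0,0,0]],
    [1,[0,0,0],[0,0,0]],
    [1,[0,0,-0.6],[0,0,0]],
    [1,[0,0,-1.4],[0,0,0]],
    [1,[0,0,-2.3],[0,0,0]],
    [1,[0,0,-2.9],[0,0,0]],
    [1,[0,0,-3.1],[0,0,0]],
    [1,[0,0,-3.1],[0,0,0]],
  ],
)

```text
t: 15.75
tool_pos: [0.5998, 0.0389, 0.3327]
tool_rot: [0.095, 0.996, -0.0, 0.001]
contact_force: [-0.4, 0.9, -0.8]
finger_gap: 0.998
finger_force: 0.0
```

```bash
python3 - <<'E'
from h import *
s=get_state();print(s["tool_pos"],s["contact_force"],s["joints"])
a=np.radians(-10.8);c=np.array([.5993,.0390])
g=c+.082*np.array([np.cos(a),np.sin(a)]);print(g)
plan([*g,.325],0);plan([*g,.261],0)
E
```

```text
[0.59978104 0.03894031 0.33267866] [-0.35027052  0.89263372 -0.77286271] [-4.99653997e-02  2.82953213e-01  1.35084713e+00 -1.37845067e-04
  1.50570048e+00 -1.43145108e+00]
[0.67984755 0.02363473]
t 15.75 shift [-2.038e+00  1.000e-03  1.960e-01] turn [-0.     0.02  -1.808]
t 15.75 shift [-2.034e+00  1.000e-03  1.796e+00] turn [-0.     0.02  -1.808]
```

apply_moves(
  increments=[
    [1,[-0.6,0,0],[0,0,-0.6]],
    [1,[-1.5,0,0],[0,0,-1.4]],
    [1,[-2.03,0,0.1],[0,0,-1.8]],
    [1,[-2.03,0,0.3],[0,0,-1.8]],
    [1,[-2.03,0,0.8],[0,0,-1.8]],
    [1,[-2.03,0,1.4],[0,0,-1.8]],
    [0.2,[-2.03,0,1.8],[0,0,-1.8]],
    [-0.2,[-2.03,0,1.8],[0,0,-1.8]],
    [-1,[-2.03,0,1.8],[0,0,-1.8]],
    [-1,[-2.03,0,1.8],[0,0,-1.8]],
    [-1,[-2.03,0,1.8],[0,0,-1.8]],
    [-1,[-2.03,0,1.8],[0,0,-1.8]],
    [-1,[-2.03,0,1.8],[0,0,-1.8]],
    [-1,[-2.03,0,1.8],[0,0,-1.8]],
  ],
  force=30,
)

```text
t: 17.15
tool_pos: [0.6791, 0.0237, 0.2602]
tool_rot: [0.0, 1.0, -0.0, 0.0]
contact_force: [-0.7, 0.2, -0.8]
finger_gap: 0.311
finger_force: 0.0
```

```bash
python3 - <<'E'
from h import *
s=get_state();print(s["tool_pos"],s["contact_force"],R.from_quat(s["tool_rot"]).as_matrix().round(3).tolist())
d=s["tool_pos"][:2]-[.5993,.039];print(np.hypot(*d),np.degrees(np.arctan2(d[1],d[0])))
a0=np.radians(-10.8);c=np.array([.5993,.039])
# rows of one circle, clockwise, 18 deg per row: tool x=-X, y=+Y
for deg in range(15,361,15):
    a=a0-np.radians(deg);v=.082*(np.array([np.cos(a)-np.cos(a0),np.sin(a)-np.sin(a0)]))/.04
    print(deg,[round(-v[0],2),round(v[1],2)],end=" ")
E
```

```text
[0.67908497 0.02367608 0.26017709] [-0.69545143  0.19499575 -0.78545976] [[-1.0, 0.001, 0.0], [0.001, 1.0, -0.0], [-0.0, -0.0, -1.0]]
0.08124324303482669 -10.872132144267951
15 [np.float64(0.17), np.float64(-0.51)] 30 [np.float64(0.46), np.float64(-0.96)] 45 [np.float64(0.86), np.float64(-1.31)] 60 [np.float64(1.34), np.float64(-1.55)] 75 [np.float64(1.86), np.float64(-1.66)] 90 [np.float64(2.4), np.float64(-1.63)] 105 [np.float64(2.91), np.float64(-1.46)] 120 [np.float64(3.35), np.float64(-1.17)] 135 [np.float64(3.71), np.float64(-0.77)] 150 [np.float64(3.95), np.float64(-0.29)] 165 [np.float64(4.06), np.float64(0.23)] 180 [np.float64(4.03), np.float64(0.77)] 195 [np.float64(3.86), np.float64(1.28)] 210 [np.float64(3.57), np.float64(1.72)] 225 [np.float64(3.17), np.float64(2.08)] 240 [np.float64(2.69), np.float64(2.32)] 255 [np.float64(2.16), np.float64(2.43)] 270 [np.float64(1.63), np.float64(2.4)] 285 [np.float64(1.12), np.float64(2.23)] 300 [np.float64(0.67), np.float64(1.94)] 315 [np.float64(0.32), np.float64(1.54)] 330 [np.float64(0.08), np.float64(1.06)] 345 [np.float64(-0.03), np.float64(0.53)] 360 [np.float64(-0.0), np.float64(0.0)]
```

apply_moves(
  increments=[
    [-1,[0,0,0],[0,0,0]],
    [-1,[0,0,0],[0,0,0]],
    [-1,[0.05,-0.2,0],[0,0,0]],
    [-1,[0.17,-0.51,0],[0,0,0]],
    [-1,[0.46,-0.96,0],[0,0,0]],
    [-1,[0.86,-1.31,0],[0,0,0]],
    [-1,[1.34,-1.55,0],[0,0,0]],
    [-1,[1.86,-1.66,0],[0,0,0]],
    [-1,[2.4,-1.63,0],[0,0,0]],
    [-1,[2.91,-1.46,0],[0,0,0]],
    [-1,[3.35,-1.17,0],[0,0,0]],
    [-1,[3.71,-0.77,0],[0,0,0]],
    [-1,[3.95,-0.29,0],[0,0,0]],
    [-1,[4.06,0.23,0],[0,0,0]],
    [-1,[4.03,0.77,0],[0,0,0]],
    [-1,[4.03,0.77,0],[0,0,0]],
  ],
)

```text
t: 18.75
tool_pos: [0.5173, 0.0548, 0.26]
tool_rot: [-0.0, 1.0, -0.0, 0.0]
contact_force: [0.8, 0.5, 2.3]
finger_gap: 0.29
finger_force: 30.0
```

```bash
python3 - <<'E'
from h import *
s=get_state();d=s["tool_pos"][:2]-[.5993,.039];print(s["contact_force"],s["torque"],np.hypot(*d),np.degrees(np.arctan2(d[1],d[0])))
a0=np.radians(169.2)
for deg in range(20,541,20):
    a=a0-np.radians(deg);v=.082*(np.array([np.cos(a)-np.cos(a0),np.sin(a)-np.sin(a0)]))/.04
    print(deg,[round(float(-v[0]),2),round(float(v[1]),2),0],end=" ")
E
```

```text
[0.81796577 0.48341147 2.29173652] [ 0.18082401 -0.15786733  0.00816176] 0.08354492521503867 169.09101710755405
20 [-0.25, 0.67, 0] 40 [-0.72, 1.2, 0] 60 [-1.34, 1.55, 0] 80 [-2.04, 1.67, 0] 100 [-2.74, 1.53, 0] 120 [-3.35, 1.17, 0] 140 [-3.8, 0.62, 0] 160 [-4.04, -0.06, 0] 180 [-4.03, -0.77, 0] 200 [-3.77, -1.43, 0] 220 [-3.31, -1.97, 0] 240 [-2.69, -2.32, 0] 260 [-1.99, -2.43, 0] 280 [-1.29, -2.3, 0] 300 [-0.67, -1.94, 0] 320 [-0.22, -1.38, 0] 340 [0.01, -0.71, 0] 360 [-0.0, -0.0, 0] 380 [-0.25, 0.67, 0] 400 [-0.72, 1.2, 0] 420 [-1.34, 1.55, 0] 440 [-2.04, 1.67, 0] 460 [-2.74, 1.53, 0] 480 [-3.35, 1.17, 0] 500 [-3.8, 0.62, 0] 520 [-4.04, -0.06, 0] 540 [-4.03, -0.77, 0]
```

apply_moves(
  increments=[
    [-1,[-0.1,0.34,0],[0,0,0]],
    [-1,[-0.25,0.67,0],[0,0,0]],
    [-1,[-0.72,1.2,0],[0,0,0]],
    [-1,[-1.34,1.55,0],[0,0,0]],
    [-1,[-2.04,1.67,0],[0,0,0]],
    [-1,[-2.74,1.53,0],[0,0,0]],
    [-1,[-3.35,1.17,0],[0,0,0]],
    [-1,[-3.8,0.62,0],[0,0,0]],
    [-1,[-4.04,-0.06,0],[0,0,0]],
    [-1,[-4.03,-0.77,0],[0,0,0]],
    [-1,[-3.77,-1.43,0],[0,0,0]],
    [-1,[-3.31,-1.97,0],[0,0,0]],
    [-1,[-2.69,-2.32,0],[0,0,0]],
    [-1,[-1.99,-2.43,0],[0,0,0]],
    [-1,[-1.29,-2.3,0],[0,0,0]],
    [-1,[-0.67,-1.94,0],[0,0,0]],
    [-1,[-0.22,-1.38,0],[0,0,0]],
    [-1,[0.01,-0.71,0],[0,0,0]],
    [-1,[0,0,0],[0,0,0]],
    [-1,[0,0,0],[0,0,0]],
  ],
)

```text
t: 20.75
tool_pos: [0.5182, 0.0574, 0.26]
tool_rot: [-0.001, 1.0, 0.001, 0.0]
contact_force: [-1.8, 0.6, 3.8]
finger_gap: 0.289
finger_force: 30.0
```

apply_moves(
  increments=[
    [-1,[-0.1,0.34,0],[0,0,0]],
    [-1,[-0.25,0.67,0],[0,0,0]],
    [-1,[-0.72,1.2,0],[0,0,0]],
    [-1,[-1.34,1.55,0],[0,0,0]],
    [-1,[-2.04,1.67,0],[0,0,0]],
    [-1,[-2.74,1.53,0],[0,0,0]],
    [-1,[-3.35,1.17,0],[0,0,0]],
    [-1,[-3.8,0.62,0],[0,0,0]],
    [-1,[-3.95,0.3,0],[0,0,0]],
    [-1,[-4.04,-0.06,0],[0,0,0]],
    [-1,[-4.04,-0.06,0],[0,0,0]],
    [-1,[-4.04,-0.06,0],[0,0,0]],
  ],
)

```text
t: 21.95
tool_pos: [0.6796, 0.0516, 0.2597]
tool_rot: [0.001, 1.0, -0.0, 0.0]
contact_force: [-0.1, 0.5, 2.0]
finger_gap: 0.288
finger_force: 30.0
```

apply_moves(
  increments=[
    [0,[0,0,0],[0,0,0]],
    [1,[0,0,0],[0,0,0]],
    [1,[0,0,0],[0,0,0]],
    [1,[0,0,0],[0,0,0]],
    [1,[0,0,-0.4],[0,0,0]],
    [1,[0,0,-1.1],[0,0,0]],
    [1,[0,0,-1.8],[0,0,0]],
    [1,[0,0,-2.2],[0,0,0]],
    [1,[0,0,-2.2],[0,0,0]],
  ],
)

```text
t: 22.85
tool_pos: [0.6808, 0.0523, 0.351]
tool_rot: [0.0, 1.0, -0.0, 0.003]
contact_force: [-0.7, -0.3, -0.0]
finger_gap: 0.998
finger_force: 0.0
```

```bash
cat >> h.py <<'E'
def plan2(p,M):
    s=get_state();r0=R.from_quat(s["tool_rot"])
    print("t",round(s["t"],2),"shift",(totool(p,s)/.04).round(3),"turn",np.degrees((r0.inv()*R.from_matrix(M)).as_rotvec()/6).round(3))
def tilt(a):
    a=np.radians(a);x=np.array([-np.cos(a),0,-np.sin(a)]);z=np.array([np.sin(a),0,-np.cos(a)]);return np.c_[x,np.cross(z,x),z]
E
python3 - <<'E'
from h import *
s=get_state();print(s["tool_pos"],s["contact_force"],s["joints"])
plan2([.494,.039,.265],tilt(35))
E
```

```text
[0.68081154 0.05230677 0.35099842] [-0.70446866 -0.28862532 -0.0186935 ] [-2.44003573e-02  4.03218371e-01  1.13096989e+00  4.18808205e-06
  1.60181125e+00 -1.59462269e+00]
t 22.85 shift [ 4.682 -0.335  2.124] turn [-3.00e-03 -5.78e+00 -5.00e-03]
```

apply_moves(
  increments=[
    [1,[0.6,0,0],[0,-0.3,0]],
    [1,[1.6,-0.1,0],[0,-1.0,0]],
    [1,[2.7,-0.2,0],[0,-2,0]],
    [1,[3.7,-0.3,0.2],[0,-3.2,0]],
    [1,[4.5,-0.33,0.8],[0,-4.4,0]],
    [1,[4.68,-0.33,1.5],[0,-5.4,0]],
    [1,[4.68,-0.33,2],[0,-5.8,0]],
    [1,[4.68,-0.33,2.12],[0,-5.8,0]],
    [1,[4.68,-0.33,2.12],[0,-5.8,0]],
    [1,[4.68,-0.33,2.12],[0,-5.8,0]],
  ],
)

```text
t: 23.85
tool_pos: [0.4944, 0.0388, 0.2647]
tool_rot: [0.0, 0.954, -0.0, 0.3]
contact_force: [0.9, -0.3, 0.8]
finger_gap: 1.001
finger_force: 0.0
```

```bash
cat >> h.py <<'E'
def proj(p,s):
    m=camera_model("wrist");K=m["intrinsics"]
    T=np.eye(4);T[:3,:3]=R.from_quat(s["tool_rot"]).as_matrix();T[:3,3]=s["tool_pos"];T=np.linalg.inv(T@m["hand_eye"])
    q=T[:3,:3]@np.array(p)+T[:3,3];d=np.array([q[0],-q[1],-q[2]]);r=np.hypot(d[0],d[1]);th=np.arctan2(r,d[2])
    return K[:2,2]+K[0,0]*th*d[:2]/r
E
python3 - <<'E'
from h import *
s,im=snap("wrist","w4");print(s["tool_pos"],s["tool_rot"],s["joints"])
np.save("w4.npy",s,allow_pickle=True)
for n,x,z in[("headbot",.558,.138),("ramplate",.569,.12),("padbot",.571,.064),("blocktop",.5805,.064)]:
  print(n,proj([x,.039,z],s))
u,v=proj([.569,.039,.09],s).astype(int)
y0=max(0,v-60);c=im[y0:y0+120,u-80:u+80];print(u-80,y0)
cv2.imwrite("pics/w4c.png",cv2.resize(c,None,fx=5,fy=5,interpolation=cv2.INTER_CUBIC))
E
```

```text
[0.49443501 0.03883617 0.26465967] [ 3.15807493e-04  9.53998252e-01 -2.80481281e-04  2.99811870e-01] [-0.10886512 -0.10677961  2.14836918  0.1291493   0.49722857 -1.77342112]
headbot [253.90027223 168.76440961]
ramplate [253.94968075 164.0779962 ]
padbot [254.04299743 133.65093637]
blocktop [254.05146008 139.46647598]
174 86
```

View pics/w4c.png

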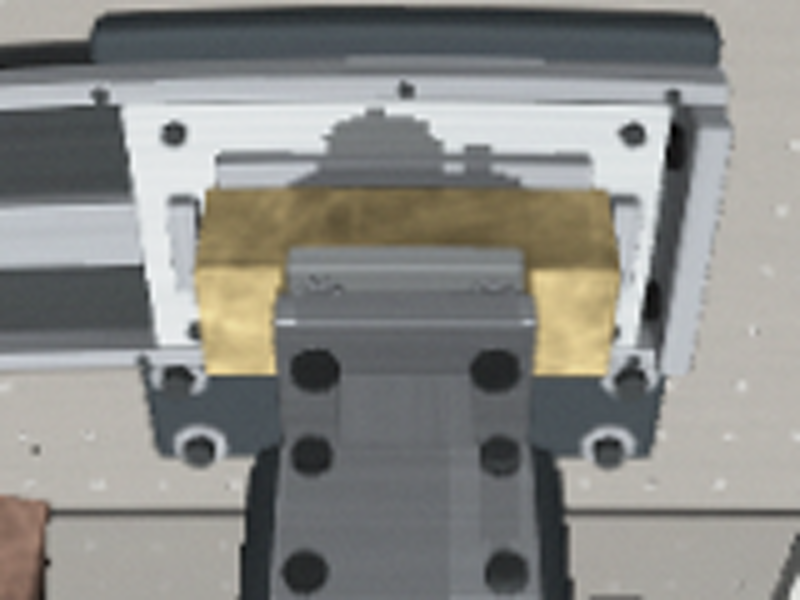

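The view from the robot side is upside down. Block front top edge is at crop row 267, pad lower edge at 249, ram plate front at 295 to 322, and pin heads at (315,370) and (495,370). I measure these rows.

```bash
cat >> h.py <<'E'
from scipy.optimize import brentq
def zat(v,x,s,y=.039): return brentq(lambda z:proj([x,y,z],s)[1]-v,0,.19)
E
python3 - <<'E'
from h import *
s=np.load("w4.npy",allow_pickle=True).item();g=cv2.cvtColor(cv2.imread("pics/w4.png"),cv2.COLOR_BGR2GRAY).astype(float)
p=g[120:176,244:266].mean(1)
print([f"{120+i}:{x:.0f}" for i,x in enumerate(p)])
b=g[115:165,218:228].mean(1);print("block",[f"{115+i}:{x:.0f}" for i,x in enumerate(b)])
for n,v,x in[("block front top",139.0,.5803),("padbot",135.4,.5703),("rambot",144.6,.5683),("ramtop",150,.5683)]: print(n,zat(v,x,s))
E
```

```text
['120:103', '121:98', '122:99', '123:84', '124:104', '125:103', '126:102', '127:102', '128:103', '129:103', '130:102', '131:100', '132:97', '133:95', '134:94', '135:117', '136:132', '137:128', '138:128', '139:150', '140:132', '141:122', '142:123', '143:122', '144:107', '145:105', '146:106', '147:108', '148:110', '149:106', '150:130', '151:110', '152:97', '153:100', '154:97', '155:95', '156:94', '157:95', '158:97', '159:94', '160:93', '161:108', '162:108', '163:108', '164:107', '165:108', '166:108', '167:108', '168:108', '169:108', '170:108', '171:108', '172:108', '173:108', '174:105', '175:103']
block ['115:224', '116:157', '117:115', '118:135', '119:198', '120:190', '121:189', '122:190', '123:153', '124:123', '125:125', '126:123', '127:119', '128:115', '129:116', '130:118', '131:118', '132:118', '133:118', '134:121', '135:120', '136:124', '137:120', '138:109', '139:144', '140:179', '141:185', '142:186', '143:183', '144:180', '145:184', '146:192', '147:194', '148:194', '149:198', '150:205', '151:208', '152:202', '153:193', '154:188', '155:183', '156:182', '157:186', '158:191', '159:193', '160:187', '161:82', '162:81', '163:81', '164:80']
block front top 0.06331469088330609
padbot 0.06831829660589793
rambot 0.08798457210314614
ramtop 0.09752848965415643
```

The robot-side view is too steep to settle the spring gap. I look from the open +y side instead, lower and tilted.

```bash
cat >> h.py <<'E'
def tilth(a,h):
    """tool tilted a deg from down towards heading h deg, camera behind"""
    a,h=np.radians(a),np.radians(h);f=np.array([np.cos(h),np.sin(h),0]);k=np.array([0,0,1.])
    z=f*np.sin(a)-k*np.cos(a);x=-f*np.cos(a)-k*np.sin(a);return np.c_[x,np.cross(z,x),z]
E
python3 - <<'E'
from h import *
plan2([.58,.22,.26],tilth(55,-90));plan2([.599,.155,.163],tilth(55,-90))
E
```

```text
t 23.9 shift [-1.674  4.531  1.32 ] turn [10.638 -2.621 10.654]
t 23.9 shift [-0.675  2.908  3.581] turn [10.638 -2.621 10.654]
```

apply_moves(
  increments=[
    [1,[-0.1,0.6,-0.2],[0.5,-0.1,0.5]],
    [1,[-0.3,1.6,-0.4],[1.2,-0.3,1.2]],
    [1,[-0.6,2.7,-0.6],[2.1,-0.5,2.1]],
    [1,[-0.63,3.8,-0.63],[3,-0.75,3]],
    [1,[-0.63,4.8,-0.63],[4,-1,4]],
    [1,[-0.7,5.2,-0.5],[5,-1.2,5]],
    [1,[-0.9,5.2,-0.2],[6,-1.5,6]],
    [1,[-1.1,5.1,0.1],[7,-1.7,7]],
    [1,[-1.3,4.9,0.5],[8,-2,8]],
    [1,[-1.5,4.7,0.9],[9,-2.2,9]],
    [1,[-1.6,4.6,1.2],[9.9,-2.4,9.9]],
    [1,[-1.67,4.53,1.32],[10.6,-2.6,10.6]],
    [1,[-1.67,4.53,1.32],[10.64,-2.62,10.65]],
    [1,[-1.67,4.53,1.32],[10.64,-2.62,10.65]],
    [1,[-1.67,4.53,1.32],[10.64,-2.62,10.65]],
  ],
)

```text
t: 25.4
tool_pos: [0.5784, 0.2222, 0.2577]
tool_rot: [0.627, 0.628, -0.326, 0.326]
contact_force: [1.3, -0.5, -0.3]
finger_gap: 0.996
finger_force: 0.0
```

```bash
python3 - <<'E'
from h import *
s=get_state();print(s["joints"],s["tool_pos"])
plan2([.599,.155,.163],tilth(55,-90))
E
```

```text
[ 0.65851113  0.73222917  1.16172618 -0.74422244  1.86665521  0.66710024] [0.5783853  0.22219913 0.25774271]
t 25.4 shift [0.972 0.514 2.737] turn [ 0.011 -0.012  0.019]
```

apply_moves(
  increments=[
    [1,[0.3,0.2,0.5],[0,0,0]],
    [1,[0.6,0.4,1.3],[0,0,0]],
    [1,[0.97,0.51,2.1],[0,0,0]],
    [1,[0.97,0.51,2.6],[0,0,0]],
    [1,[0.97,0.51,2.73],[0,0,0]],
    [1,[0.97,0.51,2.73],[0,0,0]],
    [1,[0.97,0.51,2.73],[0,0,0]],
  ],
)

```text
t: 26.1
tool_pos: [0.5989, 0.1545, 0.1642]
tool_rot: [0.625, 0.63, -0.325, 0.326]
contact_force: [0.6, 0.2, 0.0]
finger_gap: 0.998
finger_force: 0.0
```

```bash
python3 - <<'E'
from h import *
s,im=snap("wrist","w5");print(s["tool_pos"],s["tool_rot"],s["contact_force"])
np.save("w5.npy",s,allow_pickle=True)
for z in(.064,.075,.088,.1,.138): print(z,proj([.599,.068,z],s))
u,v=proj([.599,.068,.09],s).astype(int)
y0=max(0,v-50);c=im[y0:y0+100,u-65:u+65];print(u-65,y0)
cv2.imwrite("pics/w5c.png",cv2.resize(c,None,fx=6,fy=6,interpolation=cv2.INTER_CUBIC))
E
```

```text
[0.59889912 0.15453968 0.16417381] [ 0.62501274  0.63035384 -0.32490953  0.32626202] [0.58719363 0.19542515 0.02604622]
0.064 [255.4189324  158.53893852]
0.075 [255.41551112 168.65399549]
0.088 [255.41028669 181.02252736]
0.1 [255.40423748 192.82219058]
0.138 [255.37641481 232.33342968]
190 132
```

View pics/w5c.png

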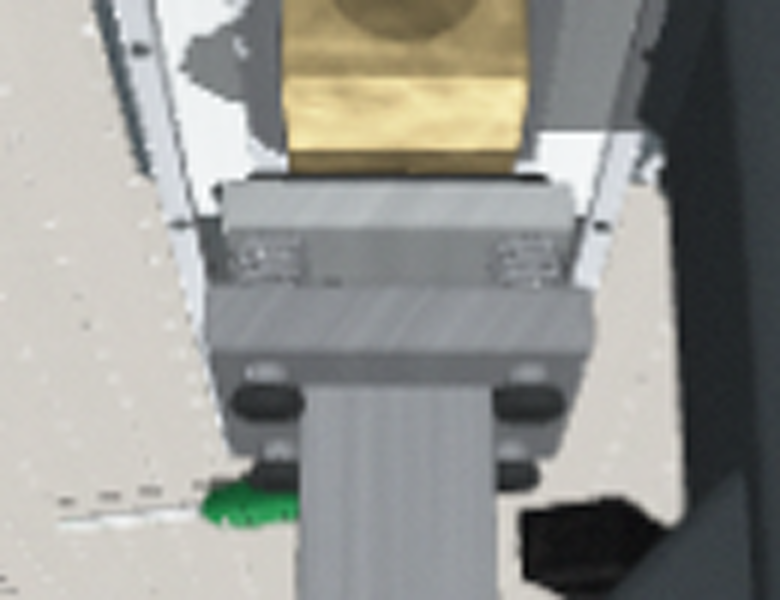

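This view is clear (upside down): block end edge at crop row 75, pad face at 182 to 228 resting just over the block, springs at 228 to 288, ram plate at 288 to 352, and pin heads raised at (268,400). I turn the rows into heights.

```bash
python3 - <<'E'
from h import *
s=np.load("w5.npy",allow_pickle=True).item();g=cv2.cvtColor(cv2.imread("pics/w5.png"),cv2.COLOR_BGR2GRAY).astype(float)
p=g[136:200,244:266].mean(1)
print([f"{136+i}:{x:.0f}" for i,x in enumerate(p)])
Z=lambda v,y:brentq(lambda z:proj([.599,y,z],s)[1]-v,0,.19)
print("block end top predicted row",proj([.599,.094,.064],s)[1])
for n,c,y in[("padbot",175,.068),("padbot2",185,.068),("padtop",228,.068),("rambot",288,.070),("ramtop",352,.070)]:
    v=132+(c+.5)/6-.5;print(n,round(v,2),round(Z(v,y),4))
E
```

```text
['136:114', '137:121', '138:137', '139:157', '140:161', '141:151', '142:142', '143:140', '144:155', '145:203', '146:199', '147:197', '148:202', '149:207', '150:213', '151:217', '152:215', '153:212', '154:213', '155:212', '156:197', '157:105', '158:101', '159:100', '160:78', '161:60', '162:139', '163:180', '164:179', '165:180', '166:181', '167:181', '168:181', '169:168', '170:138', '171:132', '172:132', '173:131', '174:131', '175:131', '176:132', '177:132', '178:127', '179:128', '180:140', '181:144', '182:145', '183:145', '184:146', '185:146', '186:147', '187:148', '188:148', '189:144', '190:126', '191:106', '192:107', '193:106', '194:106', '195:109', '196:131', '197:152', '198:152', '199:151']
block end top predicted row 145.8956838955127
padbot 160.75 0.0664
padbot2 162.42 0.0683
padtop 169.58 0.076
rambot 179.58 0.0873
ramtop 190.25 0.0982
```

```bash
python3 - <<'E'
from h import *
M=tilth(0,-90)
plan2([.60,.19,.30],M);plan2([.6803,.0522,.345],M)
s=np.load("w5.npy",allow_pickle=True).item()
for y,z,w in((.068,.074,.029),(.07,.088,.031)): print(proj([.599+w,y,z],s)-proj([.599-w,y,z],s))
E
```

```text
t 26.15 shift [-2.265  0.031 -2.676] turn [0.022 9.137 0.077]
t 26.15 shift [-5.181  2.009 -0.497] turn [0.022 9.137 0.077]
[59.31754798  0.29990005]
[64.95152441  0.30438125]
```

apply_moves(
  increments=[
    [1,[-0.3,0,-0.5],[0,0.3,0]],
    [1,[-0.8,0,-1.2],[0,1.0,0]],
    [1,[-1.4,0,-2],[0,2,0]],
    [1,[-2.2,0.1,-2.6],[0,3.2,0]],
    [1,[-3,0.4,-2.8],[0,4.5,0]],
    [1,[-3.9,0.9,-2.4],[0,5.8,0]],
    [1,[-4.6,1.5,-1.6],[0,7.1,0]],
    [1,[-5.0,1.9,-0.9],[0,8.3,0]],
    [1,[-5.18,2.01,-0.5],[0,9.1,0]],
    [1,[-5.18,2.01,-0.5],[0,9.14,0]],
    [1,[-5.18,2.01,-0.5],[0,9.14,0]],
  ],
)

```text
t: 27.25
tool_pos: [0.6799, 0.0504, 0.3449]
tool_rot: [0.705, 0.709, -0.002, -0.001]
contact_force: [-0.2, 0.5, -0.4]
finger_gap: 1.001
finger_force: 0.0
```

```bash
python3 - <<'E'
from h import *
s=get_state();print(s["tool_pos"],s["contact_force"])
plan2([.6803,.0522,.345],tilth(0,-90));plan2([.6803,.0522,.2605],tilth(0,-90))
a0=np.radians(9.2)
for deg in [8]+list(range(20,141,20))+[148,155,160]:
    a=a0-np.radians(deg);v=.082*(np.array([np.cos(a)-np.cos(a0),np.sin(a)-np.sin(a0)]))/.04
    print(deg,[round(float(v[1]),2),round(float(v[0]),2),0],end=" ")
E
```

```text
[0.67985589 0.05041949 0.3449314 ] [-0.17282072  0.47475385 -0.38741454]
t 27.25 shift [ 0.044  0.011 -0.002] turn [-0.032  0.015  0.055]
t 27.25 shift [0.048 0.018 2.111] turn [-0.032  0.015  0.055]
8 [-0.28, 0.03, 0] 20 [-0.71, -0.01, 0] 40 [-1.38, -0.26, 0] 60 [-1.92, -0.73, 0] 80 [-2.26, -1.35, 0] 100 [-2.38, -2.05, 0] 120 [-2.24, -2.75, 0] 140 [-1.88, -3.36, 0] 148 [-1.68, -3.57, 0] 155 [-1.48, -3.72, 0] 160 [-1.33, -3.81, 0]
```

apply_moves(
  increments=[
    [1,[0.04,0.01,0.6],[0,0,0]],
    [1,[0.04,0.01,1.4],[0,0,0]],
    [0.2,[0.04,0.01,2.1],[0,0,0]],
    [-0.2,[0.04,0.01,2.1],[0,0,0]],
    [-1,[0.04,0.01,2.1],[0,0,0]],
    [-1,[0.04,0.01,2.1],[0,0,0]],
    [-1,[0.04,0.01,2.1],[0,0,0]],
    [-1,[0.04,0.01,2.1],[0,0,0]],
    [-1,[0.04,0.01,2.1],[0,0,0]],
    [-1,[0.04,0.01,2.1],[0,0,0]],
    [-1,[0.04,0.01,2.1],[0,0,0]],
    [-1,[0.04,0.01,2.1],[0,0,0]],
  ],
)

```text
t: 28.45
tool_pos: [0.6812, 0.0525, 0.2605]
tool_rot: [0.705, 0.71, -0.001, -0.0]
contact_force: [4.3, -0.3, 1.3]
finger_gap: 0.292
finger_force: 30.0
```

apply_moves(
  increments=[
    [-1,[-0.28,0.03,0],[0,0,0]],
    [-1,[-0.71,-0.01,0],[0,0,0]],
    [-1,[-1.38,-0.26,0],[0,0,0]],
    [-1,[-1.92,-0.73,0],[0,0,0]],
    [-1,[-2.26,-1.35,0],[0,0,0]],
    [-1,[-2.38,-2.05,0],[0,0,0]],
    [-1,[-2.24,-2.75,0],[0,0,0]],
    [-1,[-1.88,-3.36,0],[0,0,0]],
    [-1,[-1.68,-3.57,0],[0,0,0]],
    [-1,[-1.48,-3.72,0],[0,0,0]],
    [-1,[-1.48,-3.72,0],[0,0,0]],
    [-1,[-1.48,-3.72,0],[0,0,0]],
  ],
)

```text
t: 29.65
tool_pos: [0.5318, -0.0065, 0.2604]
tool_rot: [0.704, 0.71, -0.001, -0.001]
contact_force: [4.8, 3.4, -2.1]
finger_gap: 0.293
finger_force: 30.0
```

apply_moves(
  increments=[
    [0,[0,0,0],[0,0,0]],
    [1,[0,0,0],[0,0,0]],
    [1,[0,0,0],[0,0,0]],
    [1,[0,0,0],[0,0,0]],
    [1,[0,0,-0.4],[0,0,0]],
    [1,[0,0,-1.1],[0,0,0]],
    [1,[0,0,-1.8],[0,0,0]],
    [1,[0,0,-2.2],[0,0,0]],
    [1,[0,0,-2.2],[0,0,0]],
  ],
)

```text
t: 30.55
tool_pos: [0.5331, -0.0079, 0.3511]
tool_rot: [0.705, 0.71, -0.001, 0.001]
contact_force: [0.1, 0.1, -0.1]
finger_gap: 0.996
finger_force: 0.0
```

```bash
python3 - <<'E'
from h import *
s=get_state();print(s["tool_pos"],s["contact_force"])
plan2([.60,.155,.345],tilth(25,-90));plan2([.599,.1545,.1642],tilth(55,-90))
E
```

```text
[ 0.53312131 -0.00789571  0.35110946] [ 0.08946058  0.07337835 -0.09376759]
t 30.55 shift [4.061 1.701 0.145] turn [ 0.018 -4.148  0.067]
t 30.55 shift [4.057 1.675 4.665] turn [ 0.036 -9.148  0.062]
```

apply_moves(
  increments=[
    [1,[0.6,0.3,0],[0,-0.2,0]],
    [1,[1.6,0.7,0],[0,-0.6,0]],
    [1,[2.7,1.1,0],[0,-1.4,0]],
    [1,[3.8,1.5,0],[0,-2.4,0]],
    [1,[4.8,1.67,0.3],[0,-3.6,0]],
    [1,[5.2,1.67,1.0],[0,-5,0]],
    [1,[5.2,1.67,2],[0,-6.4,0]],
    [1,[5.0,1.67,3],[0,-7.7,0]],
    [1,[4.5,1.67,4],[0,-8.8,0]],
    [1,[4.1,1.67,4.6],[0,-9.15,0]],
    [1,[4.06,1.67,4.66],[0,-9.15,0]],
    [1,[4.06,1.67,4.66],[0,-9.15,0]],
    [1,[4.06,1.67,4.66],[0,-9.15,0]],
  ],
)

```text
t: 31.85
tool_pos: [0.5978, 0.1556, 0.1638]
tool_rot: [0.625, 0.63, -0.325, 0.326]
contact_force: [1.2, 0.1, 1.1]
finger_gap: 0.998
finger_force: 0.0
```

```bash
python3 - <<'E'
from h import *
s,im=snap("wrist","w6");print(s["tool_pos"],s["tool_rot"],s["contact_force"])
np.save("w6.npy",s,allow_pickle=True)
g=cv2.cvtColor(im,cv2.COLOR_BGR2GRAY).astype(float)
p=g[136:200,244:266].mean(1)
print([f"{136+i}:{x:.0f}" for i,x in enumerate(p)])
print(proj([.599,.094,.064],s)[1],proj([.599,.068,.075],s))
c=im[132:232,190:320]
cv2.imwrite("pics/w6c.png",cv2.resize(c,None,fx=6,fy=6,interpolation=cv2.INTER_CUBIC))
E
```

```text
[0.59777677 0.15560466 0.16375435] [ 0.62537704  0.63006023 -0.32467444  0.32636509] [1.17256912 0.09702453 1.11703191]
['136:113', '137:116', '138:121', '139:138', '140:159', '141:161', '142:150', '143:141', '144:140', '145:153', '146:205', '147:199', '148:197', '149:201', '150:207', '151:213', '152:216', '153:214', '154:213', '155:214', '156:212', '157:195', '158:103', '159:101', '160:99', '161:72', '162:74', '163:154', '164:179', '165:179', '166:180', '167:181', '168:182', '169:181', '170:166', '171:134', '172:132', '173:131', '174:132', '175:129', '176:132', '177:144', '178:144', '179:145', '180:145', '181:145', '182:146', '183:147', '184:147', '185:147', '186:137', '187:117', '188:106', '189:106', '190:106', '191:106', '192:113', '193:137', '194:152', '195:151', '196:151', '197:151', '198:151', '199:151']
146.88448138491555 [256.53053425 169.52270426]
```

View pics/w6c.png

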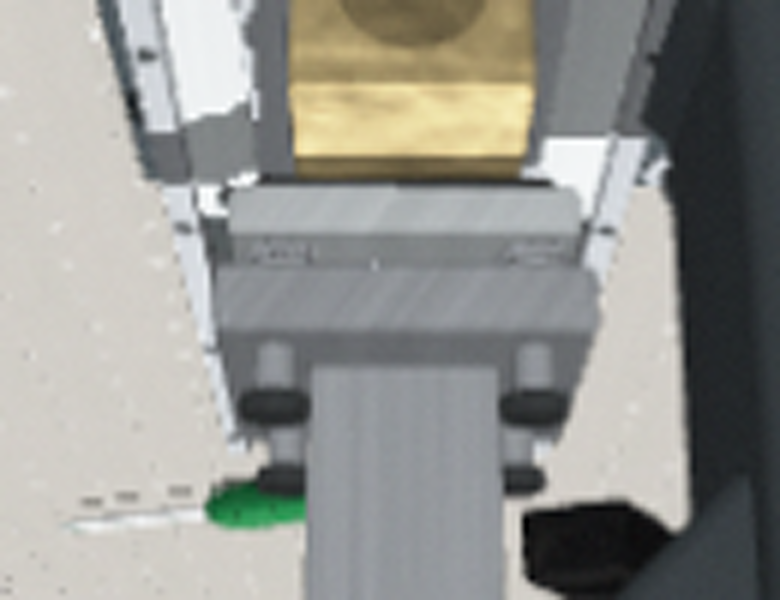

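The second look shows the pad has not moved against the block, while the ram came down about 4.3 mm. The gap between ram and pad is now about 7.3 mm of its free 13, so the springs are squeezed roughly 5.7 mm of 12. The arm is touching nothing, so I hand in.

```bash
python3 -c "
from workcell import *
print(get_state()['contact_force']);print(job_done())"
```

```text
[ 0.5753396   0.93750447 -0.30866387]
the job is handed in; nothing more can be done
None
```

The job is handed in at about 32 s: the shuttle is home, the crank is seated and left on the screw, and by the camera the pad springs are squeezed about 5.5–6 mm of 12; I took no separate final look at the crank's seating or the bystanders.

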